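# Fold a car-seat recliner flat

### The job

On the garage desk a car-seat recliner stands bolted down with its back arm locked upright by a ratchet pawl. With the fingertips press the pawl's flat thumb tab all the way down so that the pawl swings free of the teeth (it stays there), then push the arm's cross tube steadily down past the teeth until the arm rests on its rubber stop, without slamming it. Only press and push: do not lift the arm, and leave the other things on the desk where they are.

Things in the scene. Friction and masses are not known exactly. Their poses are not given: they have to be found in the camera images.
- recliner: Fixed black steel frame: foot 80 x 420 x 12 mm (local y -190 to +230), cheek plate at local x = -30, 160 mm high. Origin on the desk below the arm's pivot; x along the hinges, y from the pawl's end (-y) to the arm's end (+y), z up. Arm pivot at local (0, 0, 100) mm, pawl pivot at (0, -50, 45). Rubber stop for the arm on a post at y = 150, 92 mm high. Place and yaw vary.
- back_arm (a joint): Lowering angle of the arm about its pivot, rad. The arm rises from the pivot towards +y at an elevation of (1.0 - value); starts at 0.0 to 0.12 (about 55 degrees up), lies on its stop at 0.95. Engaged, the pawl blocks it at about 0.16. Arm about 0.45 kg; its stiff pivot (0.8 N m) holds it at any angle, it does not fall. Pushing the tube down takes 3 to 15 N; the stop gives only 1 or 2 mm.
- cross_tube (a point): Centre of the cross tube at the arm's free end, 200 mm from the pivot: round black tube, 22 mm in diameter, 120 mm long, along the recliner's x (60 mm to either side of the 12 mm thick arm). Its centre starts about 260 mm above the desk and ends about 110 mm above it, on an arc. To be pushed down from above.
- pawl (a joint): Swing of the pawl about its pivot, rad: 0 = nose between the teeth (locked), 0.38 = its stop, tab fully down, nose well clear of the teeth (clear from about 0.2). Starts at 0 to 0.03 and grows as the tab goes down. A stiff pivot (0.4 N m, about 4 N on the tab) keeps it where it is left; no spring brings it back.
- pawl_tab (a point): Centre of the top of the pawl's flat thumb tab, a bare steel plate 44 x 44 x 6 mm at the recliner's -y end: at local (0, -145, 88) mm when locked, so 95 mm out from the pawl's pivot and 43 mm above it. It goes down about 36 mm to its stop, on an arc, tilting by 0.38 rad. To be pressed down from above.
- torch: Bystander, loose: black hand torch lying on the desk, 145 mm long, 26 to 38 mm thick; origin under its middle, long axis local x.
- screwdriver: Bystander, loose: screwdriver lying on the desk; long axis local x.
- socket: Bystander, loose: steel wrench socket standing upright, 28 mm in diameter, 32 mm high; origin at the centre of its underside.
- oil_can: Bystander, loose: grey can standing upright, 56 mm in diameter, 110 mm high; origin at the centre of its underside.

How it is judged:
By the outcome, as a careful person would: the job done as asked, in the order asked, and still so for the second after the job is handed in, with the robot touching nothing.
It also fails if it takes over 53 s, if anything falls off the work surface, if the arm or the gripper's body presses on something with over 40 N, if the wrist force passes 120 N, or if a joint passes its speed limit or range.

### The arm

A 6-joint arm with a two-finger parallel gripper is mounted at the origin on the work surface. World frame = base frame: x ahead of the robot, y to its left, z up, the work surface at z = 0. Lengths are in m, angles in rad, forces in N, time in s.
With the tool pointing down it reaches from about 0.35 to 0.775 m from the base axis. Payload 5.5 kg.
Tool frame: the origin (TCP) lies at the very end of the fingers, on their centre line; the grasp point (between the pads) lies 19 mm behind it; z points along the fingers, y is the line along which they close (so a half turn about z gives the same grasp; the last joint's range is limited). The gripper opens to 85 mm and grips with 20 to 120 N. Pads are 22 mm wide; open, the fingers measure 114 mm over their backs; the gripper's body (76 mm by 85 mm) begins 54 mm behind the grasp point. The pads swing forward as they close: fully open they stand 13 mm farther back than shut.
Start: joints at [-1.403, 0.313, 0.046, 1.304, 0, 1.431], TCP at [0.174, -0.548, 0.231] pointing down, gripper open.
Joint ranges: [-2.76, 2.76], [-0.86, 1.69], [-1.03, 1.26], [-2.2, 2.34], [-1.47, 1.5], [-3.14, 3.14]. Speed limits (rad/s): [2.57, 2.57, 3.14, 3.14, 3.14, 3.14].

### API

Orientations are given as a unit quaternion [w, x, y, z].
In Python, from workcell import env gives the robot as it stands. The module is installed in compiled form; this text tells all that it offers.
- The arm moves only by the tool jog_arm, never from a script. Its argument "rows" is a list of rows, each a list of 6 numbers: the shift along the world's x, y, z in units of 40 mm (1.0 is 40 mm), then the turn, a rotation vector about the world's x, y, z in units of 6 degrees (1.0 is 6 degrees). In form: [[x, y, z, wx, wy, wz], ...]. A call has 1 to 12 rows; each row is the pose to reach, as a shift and turn from the pose commanded when the call began; what a row does not reach only later rows make up. A row lasts 1/12 s, in which the tool goes at most 41.7 mm and 7.16 degrees, less where a joint would pass 70% of its speed; a pose out of reach is approached as far as the arm can. A call with a gripper value outside its range is refused whole. "jaw" is the gripper command: -1 is fully open, 1 is shut, values between are in proportion, set as the call begins (left out, the last holds). The fingers move at their own pace and stop on an object; "force" is the grip in N (left out, the last holds). Time passes only in rows, so rows that repeat a pose let the fingers close. It gives the time, the measured TCP pose, the force, the opening and the grip force at its end, in the units of the state.
- env.get_state(): the state, without advancing time (a new reading comes with each control period).
- env.read_camera(name): name is "side" or "top"; returns a dict with "pixels" (400x640x3 uint8, red, green, blue), "mtx" (3x3 intrinsics, pixels), "cam_to_world" (4x4, takes a point from camera to world coordinates). Camera axes: x right, y up, looking along -z (the intrinsics and any distortion apply to the point x, -y, -z); pixel columns grow to the right and rows downward; lengths in m; the calibration is good to about 2 mm. A picture is of the moment at which its call begins. There is no depth.
- env.hand_in(): hands the job in; it is judged then, once.
The state is a dict: "clock": time; "joint_pos": joint angles; "qvel": joint speeds; "tau": joint torques, N m; "tcp_pos": TCP position; "orientation": TCP orientation; "wrist_force": force on the tool from outside, world axes, zero at the start; "ft_torque": the same for the moment, N m; "finger_gap": finger opening in m; "grip_force": force on a finger pad.
Only numpy, scipy, OpenCV 4.12 (cv2) and the standard library are available. Lean on these libraries where they do the work, as an engineer would, in place of code of your own. Each camera call takes 0.05 s, during which the arm holds its last target. There are 200 camera calls.

## Working session

There is one attempt and no reset: what is moved stays moved. The work goes in short steps, Python scripts to look and compute and a tool call to move; the robot and the scene stay as the last step left them, time stands still between calls to the robot, and variables do not carry over. Pictures are saved under pics/ and viewed, at most 10 in all, crops included, and the job is handed in when it is done.

Besides the shell and the picture viewer there is one more tool, called after "Request:" as name(argument=value, ...) on one line, values as JSON. jog_arm: Moves the arm, as the interface text tells. Its arguments: {"type":"object","properties":{"rows":{"type":"array","items":{"type":"array","items":{"type":"number"}}},"jaw":{"type":"number"},"force":{"type":"number"}},"required":["rows"]}

```bash
mkdir -p pics; cat > h.py <<'E'
import numpy as np, cv2
from workcell import env
def shot(n,f):
    c=env.read_camera(n); cv2.imwrite('pics/'+f,c['pixels'][:,:,::-1]); np.savez(f'/tmp/{n}.npz',**{k:np.array(c[k]) for k in('pixels','mtx','cam_to_world')},d=np.array(c.get('dist',0))); return c
def load(n): return np.load(f'/tmp/{n}.npz')
def ray(c,u,v):
    K=c['mtx'];T=c['cam_to_world']; d=np.array([(u-K[0,2])/K[0,0],-(v-K[1,2])/K[1,1],-1]); return T[:3,3],T[:3,:3]@d
def plane(c,u,v,z):
    o,d=ray(c,u,v); return o+d*(z-o[2])/d[2]
def proj(c,p):
    T=c['cam_to_world']; q=T[:3,:3].T@(np.array(p)-T[:3,3]); K=c['mtx']; return K[0,0]*q[0]/-q[2]+K[0,2], K[1,1]*q[1]/q[2]+K[1,2]
def tri(a,b):
    (o,d),(p,e)=a,b; s=np.linalg.lstsq(np.c_[d,-e],p-o,rcond=None)[0]; x,y=o+d*s[0],p+e*s[1]; return (x+y)/2,np.linalg.norm(x-y)
E
python3 - <<'E'
from h import *
for n in('side','top'):
    c=shot(n,n+'0.png'); print(n,c.keys(),c['mtx'].round(1).tolist(),c['cam_to_world'].round(3).tolist())
print(env.get_state())
E
```

```text
side dict_keys(['pixels', 'mtx', 'cam_to_world']) [[428.0, 0.0, 317.3], [0.0, 428.0, 194.9], [0.0, 0.0, 1.0]] [[-0.994, 0.076, -0.083, 0.503], [-0.112, -0.723, 0.681, 0.625], [-0.008, 0.686, 0.727, 0.826], [0.0, 0.0, 0.0, 1.0]]
top dict_keys(['pixels', 'mtx', 'cam_to_world']) [[377.1, 0.0, 326.7], [0.0, 377.1, 197.7], [0.0, 0.0, 1.0]] [[0.008, 0.981, -0.194, 0.418], [-1.0, 0.002, -0.029, -0.008], [-0.028, 0.194, 0.981, 0.93], [0.0, 0.0, 0.0, 1.0]]
{'clock': 0.1, 'joint_pos': array([-1.40255665e+00,  3.13956922e-01,  4.50891159e-02,  1.30363186e+00,
        5.34668896e-06,  1.43118814e+00]), 'qvel': array([-0.00025417, -0.00277915,  0.00096384, -0.0010826 , -0.00102901,
       -0.00182448]), 'tau': array([ 3.46062108e-03, -4.81725597e+01,  2.99243724e+01,  1.27185925e-02,
       -3.74075989e-05,  2.89712510e-06]), 'tcp_pos': array([ 0.17413814, -0.54750346,  0.23047865]), 'orientation': array([-8.51618509e-04,  9.88176724e-01,  1.53316786e-01, -9.51876584e-06]), 'wrist_force': array([-0.24250839,  0.88546519, -0.5248524 ]), 'ft_torque': array([ 0.01126301,  0.05442009, -0.04040327]), 'grip_force': 0.0, 'finger_gap': 0.08550846595951557}
```

View pics/top0.png

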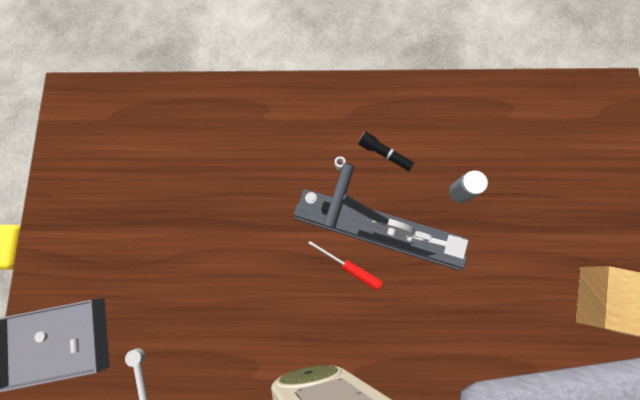

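View pics/side0.png

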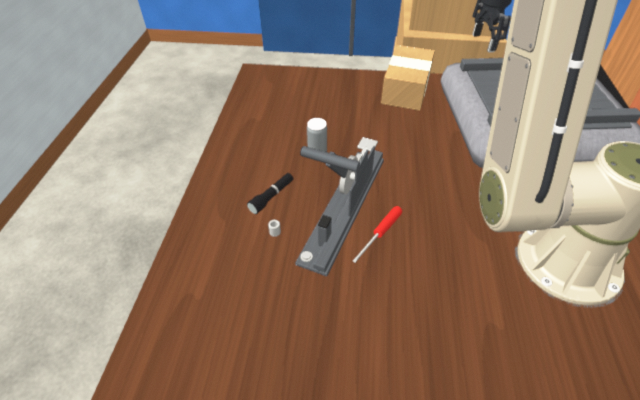

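The top view shows the tab at about (456,246) and the tube from (348,168) to (332,224). The foot runs from about (300,203) to (466,255). In the side view the tab is at about (367,145) and the tube ends are at (305,153) and (355,165).

```bash
python3 - <<'E'
from h import *
t,s=load('top'),load('side')
def blob(c,box,lo):
    x0,y0,x1,y1=box; g=c['pixels'][y0:y1,x0:x1].min(2); m=(g>lo).astype(np.uint8)
    n,l,st,ce=cv2.connectedComponentsWithStats(m); i=1+np.argmax(st[1:,4]); print(st[i],ce[i]+[x0,y0]); return ce[i]+[x0,y0]
a=blob(t,(443,232,472,262),190); b=blob(s,(356,134,380,152),175)
print('tab z=.088',plane(t,*a,.088),plane(s,*b,.088),'tri',tri(ray(t,*a),ray(s,*b)))
# knob/bolt at the foot's +y end
for n,c,box in(('t',t,(303,190,318,206)),('s',s,(299,250,314,264))):
    k=blob(c,box,150); print(n,plane(c,*k,.014))
for z in(.25,.26,.27): print('tube ends',z,[plane(t,*p,z)[:2].round(3) for p in((348,168),(332,224))],[plane(s,*p,z)[:2].round(3) for p in((305,153),(355,165))])
print('foot corners',[plane(t,*p,.012)[:2].round(3) for p in((304,190),(294,217),(464,269))])
print('can top',plane(t,474,182,.11),'torch',plane(t,386,152,.015),'sd',plane(t,345,264,.015),plane(t,310,242,.01),plane(t,381,285,.015),'socket',plane(t,340,161,.03))
E
```

```text
[  0   3  25  23 394] [454.94162437 245.95177665]
[  2   3  19  15 171] [366.44444444 143.96491228]
tab z=.088 [ 0.47726012 -0.26612788  0.088     ] [ 0.47756151 -0.26606268  0.088     ] tri (array([ 0.477414  , -0.26619068,  0.08786495]), np.float64(0.0002902148008231436))
[  2   2  12  12 114] [310.42982456 197.33333333]
t [0.60026638 0.05956502 0.014     ]
[  1   1  13  11 112] [305.94642857 255.90178571]
s [0.59975343 0.05831989 0.014     ]
tube ends 0.25 [array([ 0.609, -0.027]), array([0.504, 0.002])] [array([ 0.607, -0.029]), array([ 0.504, -0.004])]
tube ends 0.26 [array([ 0.607, -0.027]), array([0.503, 0.002])] [array([ 0.605, -0.018]), array([0.504, 0.007])]
tube ends 0.27 [array([ 0.604, -0.026]), array([0.502, 0.002])] [array([ 0.603, -0.006]), array([0.504, 0.018])]
foot corners [array([0.619, 0.076]), array([0.551, 0.099]), array([ 0.428, -0.308])]
can top [ 0.61662765 -0.30923759  0.11      ] torch [ 0.71717837 -0.12964823  0.015     ] sd [ 0.43794072 -0.02585126  0.015     ] [0.49018928 0.059098   0.01      ] [ 0.38980139 -0.11054603  0.015     ] socket [ 0.68910644 -0.01354595  0.03      ]
```

Request:
jog_arm(rows=[[1,0.9,-0.2,0,0,1.2],[2,1.8,-0.4,0,0,2.4],[3,2.7,-0.6,0,0,3.6],[4,3.6,-0.8,0,0,4.8],[5,4.5,-1,0,0,6],[6,5.4,-1.3,0,0,7.2],[7,6.3,-1.6,0,0,8.4],[7.5,6.9,-1.8,0,0,9.3],[7.5,6.9,-1.8,0,0,9.3],[7.5,6.9,-1.8,0,0,9.3],[7.5,6.9,-1.8,0,0,9.3],[7.5,6.9,-1.8,0,0,9.3]], jaw=1, force=40)

```text
clock: 1.1
tcp_pos: [0.4748, -0.2698, 0.1582]
orientation: [-0.001, 0.8, 0.6, -0.0]
wrist_force: [-0.6, -1.0, 0.3]
finger_gap: 0.0002
grip_force: 0.0
```

Request:
jog_arm(rows=[[0,-0.1,-0.4,0,0,0],[0,-0.1,-0.8,0,0,0],[0,-0.1,-1.2,0,0,0],[0,-0.1,-1.4,0,0,0],[0,-0.1,-1.55,0,0,0],[0,-0.1,-1.65,0,0,0],[0,-0.1,-1.75,0,0,0],[0,-0.15,-1.85,0,0,0],[0,-0.15,-1.95,0,0,0]])

```text
clock: 1.85
tcp_pos: [0.4742, -0.2794, 0.0821]
orientation: [0.001, 0.802, 0.598, -0.001]
wrist_force: [-3.3, -3.0, 6.0]
finger_gap: -0.0005
grip_force: 2.8
```

Request:
jog_arm(rows=[[0,0,-0.08,0,0,0],[0,-0.03,-0.16,0,0,0],[-0.01,-0.05,-0.24,0,0,0],[-0.02,-0.08,-0.32,0,0,0],[-0.03,-0.1,-0.4,0,0,0],[-0.04,-0.12,-0.48,0,0,0],[-0.04,-0.14,-0.54,0,0,0],[-0.04,-0.14,-0.6,0,0,0]])

```text
clock: 2.52
tcp_pos: [0.4729, -0.2844, 0.0573]
orientation: [0.001, 0.802, 0.598, -0.0]
wrist_force: [-1.5, -5.7, 4.4]
finger_gap: -0.0001
grip_force: 2.9
```

Request:
jog_arm(rows=[[0,0,-0.06,0,0,0],[0,0,-0.12,0,0,0],[0,0,-0.18,0,0,0],[0,0,-0.18,0,0,0]])

```text
clock: 2.85
tcp_pos: [0.4729, -0.2847, 0.05]
orientation: [0.001, 0.802, 0.598, -0.0]
wrist_force: [-2.1, -5.6, 3.2]
finger_gap: -0.0003
grip_force: 2.5
```

Request:
jog_arm(rows=[[0,0,-0.05,0,0,0],[0,0,-0.1,0,0,0],[0,0,-0.1,0,0,0]])

```text
clock: 3.1
tcp_pos: [0.4733, -0.2849, 0.0493]
orientation: [0.002, 0.802, 0.598, -0.0]
wrist_force: [-9.0, -1.3, 25.2]
finger_gap: -0.0004
grip_force: 12.5
```

Request:
jog_arm(rows=[[0,0,0.3,0,0,0],[0,0,1,0,0,0],[0,0,2,0,0,0],[0,0,3,0,0,0],[0,0,4,0,0,0],[0,0,5,0,0,0],[0,0,6,0,0,0],[0,0,6.8,0,0,0],[0,0,6.8,0,0,0],[0,0,6.8,0,0,0]])

```text
clock: 3.93
tcp_pos: [0.4738, -0.2832, 0.3196]
orientation: [0.001, 0.801, 0.598, 0.001]
wrist_force: [0.7, 0.5, -0.7]
finger_gap: 0.0001
grip_force: 0.0
```

Request:
jog_arm(rows=[[0.3,1,0,0,0,0],[0.6,2,0,0,0,0],[0.9,3,0,0,0,0],[1.2,4,0,0,0,0],[1.5,5,0,0,0,0],[1.8,6,0,0,0,0],[2.05,6.8,0,0,0,0],[2.05,6.8,0,0,0,0],[2.05,6.8,0,0,0,0]])

```text
clock: 4.68
tcp_pos: [0.5539, -0.0087, 0.3155]
orientation: [-0.002, 0.8, 0.6, -0.001]
wrist_force: [-0.2, 0.2, 0.2]
finger_gap: -0.0004
grip_force: 0.0
```

```bash
python3 - <<'E'
from h import *
s=shot('side','side1.png');t=shot('top','top1.png')
a=cv2.resize(s['pixels'][90:290,220:460],(0,0),fx=1.6,fy=1.6,interpolation=2);b=cv2.resize(t['pixels'][130:330,270:510],(0,0),fx=1.6,fy=1.6,interpolation=2)
cv2.imwrite('pics/both1.png',np.hstack([a,b])[:,:,::-1])
print(env.get_state()['tcp_pos'])
E
```

```text
[ 0.55387056 -0.01118973  0.31630463]
```

View pics/both1.png

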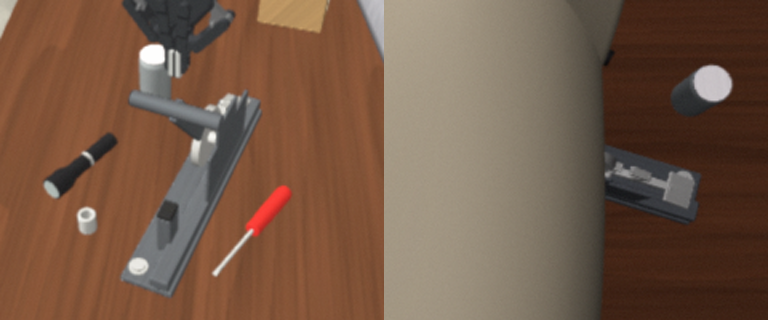

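The side crop shows the fingertips at about (175,75), over the tube centre at (177,108). The tab is down in both views, and the bystanders haven't moved.

Request:
jog_arm(rows=[[0,0.1,-0.4,0,0,0],[0,0.1,-0.8,0,0,0],[0,0.1,-0.95,0,0,0],[0,0.1,-1.05,0,0,0],[0,0.1,-1.15,0,0,0],[0,0.1,-1.2,0,0,0],[0,0.1,-1.25,0,0,0]])

```text
clock: 5.37
tcp_pos: [0.5548, -0.0081, 0.2685]
orientation: [0.0, 0.802, 0.598, 0.0]
wrist_force: [-0.2, 0.4, -0.2]
finger_gap: -0.0001
grip_force: 0.0
```

Request:
jog_arm(rows=[[0.03,0.1,-0.09,0,0,0],[0.06,0.2,-0.18,0,0,0],[0.09,0.3,-0.27,0,0,0],[0.12,0.39,-0.36,0,0,0],[0.14,0.47,-0.45,0,0,0],[0.17,0.55,-0.54,0,0,0],[0.19,0.63,-0.63,0,0,0],[0.21,0.71,-0.72,0,0,0]])

```text
clock: 6.03
tcp_pos: [0.5642, 0.022, 0.2398]
orientation: [0.0, 0.801, 0.598, 0.002]
wrist_force: [3.1, 1.3, 5.9]
finger_gap: -0.0
grip_force: 2.6
```

Request:
jog_arm(rows=[[0.02,0.08,-0.1,0,0,0],[0.05,0.15,-0.2,0,0,0],[0.07,0.22,-0.3,0,0,0],[0.09,0.29,-0.4,0,0,0],[0.11,0.35,-0.5,0,0,0],[0.12,0.42,-0.6,0,0,0],[0.14,0.48,-0.71,0,0,0],[0.16,0.54,-0.82,0,0,0],[0.18,0.6,-0.93,0,0,0],[0.19,0.65,-1.04,0,0,0],[0.21,0.7,-1.15,0,0,0],[0.22,0.75,-1.27,0,0,0]])

```text
clock: 7.03
tcp_pos: [0.5717, 0.0512, 0.1879]
orientation: [-0.0, 0.802, 0.598, 0.0]
wrist_force: [1.9, 2.5, 4.1]
finger_gap: 0.0002
grip_force: 2.3
```

Request:
jog_arm(rows=[[0.01,0.05,-0.12,0,0,0],[0.03,0.09,-0.24,0,0,0],[0.04,0.13,-0.36,0,0,0],[0.05,0.17,-0.48,0,0,0],[0.06,0.2,-0.6,0,0,0],[0.07,0.23,-0.72,0,0,0],[0.08,0.26,-0.84,0,0,0],[0.09,0.28,-0.95,0,0,0],[0.09,0.3,-1.06,0,0,0],[0.1,0.32,-1.16,0,0,0],[0.1,0.33,-1.24,0,0,0],[0.1,0.34,-1.3,0,0,0]])

```text
clock: 8.03
tcp_pos: [0.5768, 0.0676, 0.1365]
orientation: [-0.002, 0.801, 0.599, 0.003]
wrist_force: [2.9, 12.8, 3.8]
finger_gap: -0.0001
grip_force: 6.2
```

```bash
python3 - <<'E'
from h import *
s=shot('side','side2.png')
cv2.imwrite('pics/s2.png',cv2.resize(s['pixels'][90:290,230:430],(0,0),fx=3,fy=3,interpolation=2)[:,:,::-1])
q=env.get_state();print(q['tcp_pos'],q['wrist_force'],q['ft_torque'])
E
```

```text
[0.57675966 0.06762879 0.13608955] [ 5.02510556 13.06540581  2.10763725] [ 2.64796938 -0.92947319  0.04775411]
```

View pics/s2.png

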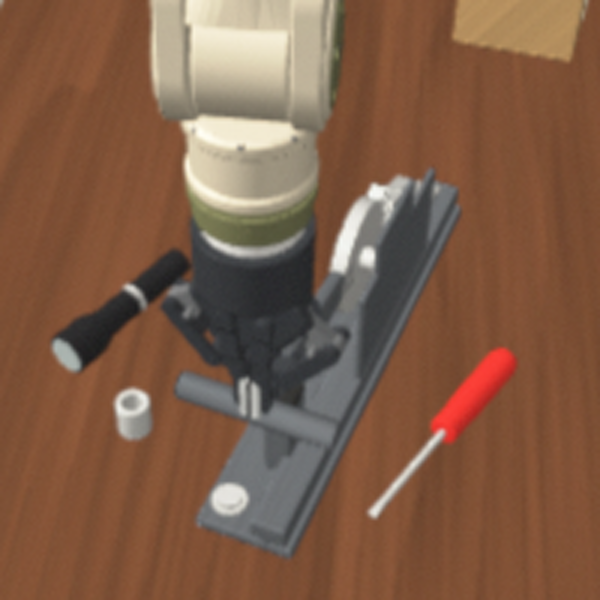

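```bash
python3 - <<'E'
from h import *
s=load('side'); o=np.array([.519,-.127]);Y=np.array([.289,.957]);X=np.array([.957,-.289])
for e in(.05,.1,.15,.2,.25):
    p=[np.r_[o+Y*.2*np.cos(e)+X*x,.1+.2*np.sin(e)] for x in(-.06,0,.06)]
    print(e,p[1].round(4),[(((np.array(proj(s,q))-[230,90])*3).round()) for q in p])
print((np.array(proj(s,[.5768,.0676,.1365]))-[230,90])*3)
print((np.array([.5768,.0676])-o)@Y)
E
```

```text
0.05 [0.5767 0.0642 0.11  ] [array([335., 455.]), array([255., 428.]), array([179., 403.])]
0.1 [0.5765 0.0634 0.12  ] [array([335., 445.]), array([256., 419.]), array([179., 393.])]
0.15 [0.5762 0.0623 0.1299] [array([337., 435.]), array([256., 408.]), array([179., 383.])]
0.2 [0.5756 0.0606 0.1397] [array([338., 424.]), array([257., 398.]), array([179., 372.])]
0.25 [0.575  0.0584 0.1495] [array([340., 413.]), array([258., 386.]), array([180., 361.])]
[254.2229557  408.31678661]
0.2029364
```

The tube centre works out at z ≈ 0.131, so its top is at about 0.142. The tip is lower than that, so it has slid towards the tube's outer side. I'll back off and re-seat it further inward.

Request:
jog_arm(rows=[[0,0,0.15,0,0,0],[0,0,0.4,0,0,0],[0,0,0.7,0,0,0],[-0.07,-0.22,0.7,0,0,0],[-0.07,-0.22,0.7,0,0,0],[-0.07,-0.22,0.7,0,0,0]])

```text
clock: 8.58
tcp_pos: [0.5723, 0.0545, 0.164]
orientation: [-0.0, 0.802, 0.597, -0.001]
wrist_force: [0.4, 0.1, -0.5]
finger_gap: -0.0001
grip_force: 0.0
```

Request:
jog_arm(rows=[[0.04,0.12,-0.15,0,0,0],[0.04,0.12,-0.3,0,0,0],[0.04,0.12,-0.4,0,0,0],[0.04,0.12,-0.48,0,0,0],[0.04,0.12,-0.56,0,0,0],[0.04,0.12,-0.64,0,0,0],[0.04,0.12,-0.64,0,0,0]])

```text
clock: 9.17
tcp_pos: [0.5743, 0.0605, 0.1381]
orientation: [-0.0, 0.802, 0.598, -0.0]
wrist_force: [-0.0, -0.8, -0.2]
finger_gap: -0.0
grip_force: 0.0
```

Request:
jog_arm(rows=[[0,0,-0.06,0,0,0],[0,0,-0.12,0,0,0],[0,0,-0.18,0,0,0],[0,0.01,-0.24,0,0,0]])

```text
clock: 9.5
tcp_pos: [0.575, 0.0609, 0.1295]
orientation: [0.0, 0.802, 0.598, 0.001]
wrist_force: [0.5, 1.9, 1.8]
finger_gap: 0.0
grip_force: 0.8
```

Request:
jog_arm(rows=[[0,0,-0.05,0,0,0],[0,0,-0.1,0,0,0],[0,0,-0.15,0,0,0]])

```text
clock: 9.75
tcp_pos: [0.5751, 0.0609, 0.1245]
orientation: [0.001, 0.802, 0.598, 0.001]
wrist_force: [-6.2, 0.8, 22.5]
finger_gap: -0.0002
grip_force: 10.8
```

```bash
python3 - <<'E'
from h import *
s=shot('side','side3.png')
cv2.imwrite('pics/s3.png',cv2.resize(s['pixels'][180:260,270:370],(0,0),fx=6,fy=6,interpolation=2)[:,:,::-1])
q=env.get_state();print(q['tcp_pos'],q['wrist_force'],q['ft_torque'])
E
```

```text
[0.57495019 0.06083531 0.12473184] [-2.45729368  0.84863413  8.76259378] [0.25479    0.42396008 0.03230129]
```

View pics/s3.png

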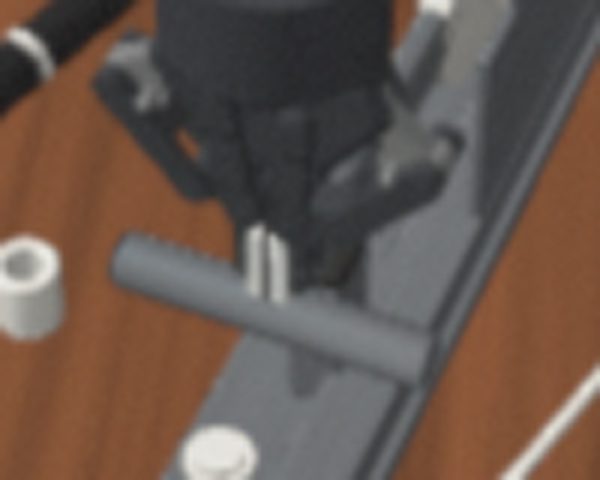

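The tip is now squarely on top of the tube, at about (270,295) in the crop. The tube ends put the arm's elevation at about 0.07, close to the stop. I'll press a little further.

Request:
jog_arm(rows=[[0,0,-0.03,0,0,0],[0,0,-0.06,0,0,0],[0,0,-0.06,0,0,0]])

```text
clock: 10.05
tcp_pos: [0.5751, 0.0608, 0.1245]
orientation: [0.001, 0.802, 0.598, 0.001]
wrist_force: [-6.8, 1.0, 20.3]
finger_gap: -0.0002
grip_force: 10.7
```

Request:
jog_arm(rows=[[0,0,-0.04,0,0,0],[0,0,-0.08,0,0,0],[0,0,-0.08,0,0,0],[0,0,-0.08,0,0,0]])

```text
clock: 10.38
tcp_pos: [0.5753, 0.0608, 0.1242]
orientation: [0.002, 0.802, 0.598, 0.002]
wrist_force: [-12.8, 1.1, 37.4]
finger_gap: 0.0004
grip_force: 19.1
```

It's a hard stop: 37 N gives only 0.3 mm of movement. Releasing and moving away.

Request:
jog_arm(rows=[[0,0,0.1,0,0,0],[0,0,0.3,0,0,0],[0,0,1,0,0,0],[0,0,2,0,0,0],[0,0,3,0,0,0],[0,0,4,0,0,0],[0,0,5,0,0,0],[-0.5,-1,5,0,0,0],[-1,-2,5,0,0,0],[-1.5,-3,5,0,0,0],[-1.5,-3.5,5,0,0,0],[-1.5,-3.5,5,0,0,0]])

```text
clock: 11.38
tcp_pos: [0.5133, -0.0837, 0.3175]
orientation: [0.001, 0.803, 0.596, -0.001]
wrist_force: [0.4, 0.8, 0.1]
finger_gap: -0.0002
grip_force: 0.0
```

Request:
jog_arm(rows=[[-0.5,-1,0,0,0,0],[-1,-2,0,0,0,0],[-1.5,-3,0,0,0,0],[-2,-4,0,0,0,0],[-2.5,-5,0,0,0,0],[-2.5,-6,0,0,0,0],[-2.5,-6.5,0,0,0,0],[-2.5,-6.5,0,0,0,0],[-2.5,-6.5,0,0,0,0],[-2.5,-6.5,0,0,0,0]])

```text
clock: 12.22
tcp_pos: [0.4144, -0.3388, 0.3171]
orientation: [-0.001, 0.802, 0.598, 0.0]
wrist_force: [0.3, 0.4, 0.6]
finger_gap: -0.0001
grip_force: 0.0
```

```bash
python3 - <<'E'
from h import *
s=shot('side','side4.png');t=shot('top','top4.png')
a=cv2.resize(s['pixels'][110:280,230:420],(0,0),fx=2,fy=2,interpolation=2);b=cv2.resize(t['pixels'][120:290,290:490],(0,0),fx=2,fy=2,interpolation=2)
cv2.imwrite('pics/both4.png',np.hstack([a,b])[:,:,::-1])
o=np.array([.519,-.127]);Y=np.array([.289,.957]);X=np.array([.957,-.289])
for e in(.05,.1):
    for n,c,of in(('s',s,(230,110)),('t',t,(100,120))):
        print(e,n,[((np.array(proj(c,np.r_[o+Y*.2*np.cos(e)+X*x,.1+.2*np.sin(e)]))-of)*2).round() for x in(-.06,.06)])
print(((np.array(proj(t,np.r_[o-Y*.154,.05]))-(100,120))*2).round(),((np.array(proj(s,np.r_[o-Y*.154,.05]))-(230,110))*2).round())
E
```

```text
0.05 s [array([223., 263.]), array([119., 229.])]
0.05 t [array([394., 210.]), array([427., 108.])]
0.1 s [array([224., 257.]), array([119., 222.])]
0.1 t [array([393., 209.]), array([427., 106.])]
[707. 257.] [273.  86.]
```

View pics/both4.png

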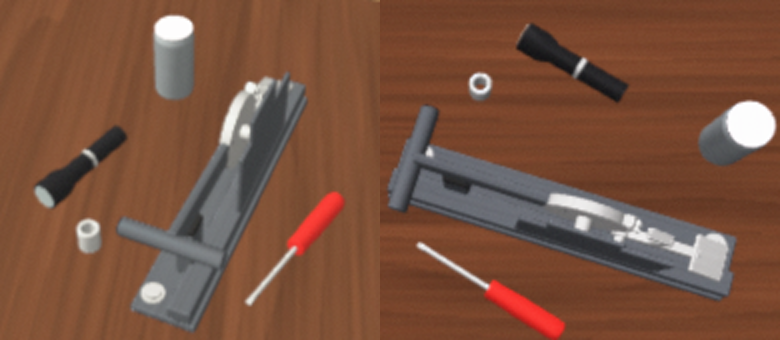

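The tube ends at (122,228) and (220,260) match the position resting on the stop. The tab at about (710,257) matches its fully-down position, and the bystanders haven't moved.

```bash
python3 -c "
from workcell import env
print(env.hand_in())"
```

```text
the job is handed in; nothing more can be done
None
```

I pressed the pawl tab down to its stop, pushed the back arm onto its rubber stop with one mid-way re-seat when the fingertips slid towards the tube's outer side, and handed the job in at about 12 s; the last pictures show both in place and the other things unmoved.

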